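# Hook the sprung grabber probe onto the terminal post of the timer test jig

### The job

On the timer test jig, connect the grabber probe: press its plunger all the way down so that the hook comes out, slide the pressed probe along its rail until the hook is round the brass post, and let the plunger up so that the hook stays caught on the post by its own spring. Feel for the post gently, so that it is never pushed far out of line, and leave the cartons and the frame beside the jig where they are.

Things in the scene. Friction and masses are not known exactly. Their poses are not given: they have to be found in the camera images.
- jig: timer test jig, fixed: aluminium plate 168 x 204 x 8 mm. Origin on the bench under the line along which the hook travels, mid-way along the rail; z up, y along the rail, x from the rail (at x = -42 mm, nearest the robot) to the black terminal block (front face x = 30 mm, y -55 to +55 mm, top 48 mm up). A timer, top 56 mm up, lies behind the block
- slot (a point): middle of the slot in the terminal block's front face (jig x 30, y 0, 30 mm up). From the slot one brass post sticks out level towards jig -x: 6 mm thick, 43 mm long, an 11 mm head at its end, axis 30 mm above the bench. Its place along jig y is NOT measured and changes each time: anywhere from y = -18 to +18 mm of this point; find it by feel or by eye
- carriage (a joint): travel (m) of the grey probe carriage along the rail towards jig +y, 0 to 0.110; about 1.2 N of friction, no spring, it stays where left. The hook's shank stands at jig x = 0, y = -0.070 + this travel. It starts at 0 to 0.020, always on the -y side of the post and clear of it
- plunger (a joint): how far (m) plunger and hook are pressed down: 0 at rest (hook passes over the post), 0.024 fully pressed at its stop. Spring 3.5 N at rest, 9.5 N fully pressed. The lip of the hook passes under the post only when pressed 0.021 or more. A hook that holds the post cannot rise past about 0.014; one that missed goes back to 0
- hook_shank (a point): foot of the hook's vertical shank, on the wire's axis, 38.5 mm above the bench at rest. The hook is a J of 5 mm round steel wire: from the shank's foot a level toe runs 14 mm (axis to axis) towards jig +y and ends in a lip turned up 7 mm; 9 mm is free between shank and lip, so the 6 mm post has 3 mm of play
- post (a joint): how far the brass post is pushed aside from its free place along jig y (m, + towards jig +y). The post floats on a spring of 2 N per mm; beyond 3.5 mm (7 N) either way it counts as bent
- knob (a point): centre of the plunger's black knob: upright, round, 16 mm in diameter, its top 14 mm above this point. Below it is a round thumb flange 29 mm in diameter, whose upper face is 14 mm below this point. At rest the point is 132 mm above the bench; it moves with plunger and carriage. The highest part of the carriage, the steel barrel under the flange, is 86 mm above the bench
- carton_a: small white carton 37 x 66 x 56 mm on the bench at the jig's +y side, leave alone; origin at the centre of its underside
- carton_b: a second such carton behind the first, leave alone; origin at the centre of its underside
- frame: white square snap-in frame 55 x 54 x 17 mm on the bench at the jig's -y side, leave alone; origin at the centre of its underside

How it is judged:
By the outcome, as a careful person would: the job done as asked, in the order asked, and still so for the second after the job is handed in, with the robot touching nothing.
It also fails if it takes over 51 s, if anything falls off the work surface, if the arm or the gripper's body presses on something with over 40 N, if the wrist force passes 120 N, or if a joint passes its speed limit or range.

### The arm

A 6-joint arm with a two-finger parallel gripper is mounted at the origin on a cart in front of the work surface, level with it; the furniture and walls round the work are solid. World frame = base frame: x ahead of the robot, y to its left, z up, the work surface at z = 0. Lengths are in m, angles in rad, forces in N, time in s.
With the tool pointing down it reaches from about 0.3 to 0.875 m from the base axis. Payload 6.4 kg.
Tool frame: the origin (TCP) lies at the very end of the fingers, on their centre line; the grasp point (between the pads) lies 19 mm behind it (grip_point_offset is the distance from the TCP to the grasp point, in m); z points along the fingers, y is the line along which they close (so a half turn about z gives the same grasp; the last joint's range is limited). The gripper opens to 88 mm and grips with 3 to 60 N. Pads are 18 mm wide; open, the fingers measure 123 mm over their backs; the gripper's body (75 mm by 187 mm) begins 45 mm behind the grasp point.
Start: joints at [-1.416, 0.181, 1.607, -0, 1.354, -0.206], TCP at [0.203, -0.538, 0.239] pointing down, gripper open.
Joint ranges: [-2.99, 2.99], [-0.89, 2.07], [0.3, 2.58], [-1.14, 4.28], [0, 2.63], [-3.12, 3.12]. Speed limits (rad/s): [2.57, 2.57, 3.01, 3.14, 3.14, 3.14].

### API

Orientations are given as a unit quaternion [w, x, y, z].
In Python, from rig import * gives the robot as it stands. The module is installed in compiled form; this text tells all that it offers.
- The arm moves only by the tool arm_command, never from a script. Its argument "targets" is a list of rows, each a list of 3 entries, a list of its own where there are three numbers: the shift along the tool's x, y, z in m, then the turn about the tool's z in rad, then the gripper's target within -1 to 1 (fully open at 1, half-way at 0, shut at -1). In form: [[[x, y, z], spin, hand], ...]. A call has 1 to 10 rows; each row shifts and turns the commanded pose from where the row before left it, along the tool's axes as they then stand; what a row does not reach is not made up. A row lasts 1/10 s, in which the tool goes at most 50 mm and 8.59 degrees, less where a joint would pass 70% of its speed; a pose out of reach is approached as far as the arm can. A call with a gripper value outside its range is refused whole. The fingers move at their own pace and stop on an object; "newtons" is the grip in N (left out, the last holds). Time passes only in rows, so rows that do not move let the fingers close. It gives the time, the measured TCP pose, the force, the opening and the grip force at its end, in the units of the state.
- observe(): the state, without advancing time (a new reading comes with each control period).
- camera(name): name is "scene" or "top" or "wrist"; returns a dict with "color" (384x512x3 uint8, red, green, blue), "mtx" (3x3 intrinsics, pixels), "view" (4x4, takes a point from world to camera coordinates). Camera axes: x right, y up, looking along -z (the intrinsics and any distortion apply to the point x, -y, -z); pixel columns grow to the right and rows downward; lengths in m; the calibration is good to about 2 mm. A picture is of the moment at which its call begins. There is no depth.
- job_done(): hands the job in; it is judged then, once.
Trained networks look in a picture, given as the dict that the camera call returned (one of the last four; its "shot" number tells which), for a name from the list of things; names that differ only in an ending like _2 or _b are one class to them, and where a whole thing is asked for, a point or a joint stands for the part that bears it (a point fixed in the world has none). Each returns a list of dicts, best first, with "confidence" (0 to 1); they miss things now and then, are a little off and sometimes report something else, mostly with a low value. They report only what shows in the picture. A call takes as long as a camera call.
- recognise(label, picture): "location" ([x, y, z] in m, in world coordinates, good to about 4 mm: the middle of the surface that is visible of it).
- pinpoint(label, picture): "location" ([x, y, z] in m, in world coordinates, good to about 4 mm: a listed point, or the origin of a listed thing).
The state is a dict: "time_s": time; "joint_pos": joint angles; "joint_vel": joint speeds; "tau": joint torques, N m; "eef_pos": TCP position; "eef_rot": TCP orientation; "contact_force": force on the tool from outside, world axes, zero at the start; "wrist_torque": the same for the moment, N m; "gripper_width": finger opening in m; "finger_force": force on a finger pad.
Only numpy, scipy, OpenCV 4.12 (cv2) and the standard library are available. Lean on these libraries where they do the work, as an engineer would, in place of code of your own. Each camera call takes 0.05 s, during which the arm holds its last target. There are 200 camera calls.

## Working session

There is one attempt and no reset: what is moved stays moved. The work goes in short steps, Python scripts to look and compute and a tool call to move; the robot and the scene stay as the last step left them, time stands still between calls to the robot, and variables do not carry over. Pictures are saved under pics/ and viewed, at most 10 in all, crops included, and the job is handed in when it is done.

Besides the shell and the picture viewer there is one more tool, called after "Emit:" as a command line: name --argument value ..., lists and objects as JSON in quotes. arm_command: Moves the arm, as the interface text tells. Its arguments: {"type":"object","properties":{"targets":{"type":"array"},"newtons":{"type":"number"}},"required":["targets"]}

```bash
mkdir -p pics; python3 - <<'E'
from rig import *
import cv2,numpy as np
s=observe();print({k:np.round(v,3).tolist() for k,v in s.items()})
for c in ["scene","top"]:
    p=camera(c);cv2.imwrite(f"pics/{c}1.png",p["color"][:,:,::-1])
    for l in ["jig","slot","knob","hook_shank"]+["carton_a","frame","post"]*(c=="top"):
        for f in (recognise,pinpoint):
            try:print(c,l,f.__name__,[(np.round(d["location"],4).tolist(),round(d["confidence"],2)) for d in f(l,p)[:2]])
            except Exception as e:print(c,l,f.__name__,e)
E
```

```text
{'time_s': 0.0, 'joint_pos': [-1.416, 0.182, 1.608, -0.0, 1.354, -0.206], 'joint_vel': [-0.0, -0.0, 0.001, -0.001, -0.001, -0.001], 'tau': [-0.001, -43.386, -34.185, 0.07, 0.039, -0.0], 'eef_pos': [0.203, -0.537, 0.238], 'eef_rot': [-0.001, 0.984, 0.179, 0.0], 'contact_force': [-0.645, 0.029, 0.283], 'wrist_torque': [-0.055, -0.002, 0.002], 'finger_force': 0.0, 'gripper_width': 0.089}
scene jig call [([0.5504, -0.0323, 0.0164], 0.86)]
scene jig call [([0.5434, -0.0364, 0.0016], 0.78), ([0.5811, 0.1153, 0.0014], 0.7)]
scene slot call [([0.551, -0.0321, 0.0205], 0.72)]
scene slot call [([0.5729, -0.044, 0.0342], 0.73)]
scene knob call [([0.5306, -0.086, 0.116], 0.54)]
scene knob call [([0.5347, -0.0854, 0.1293], 0.75)]
scene hook_shank call [([0.5315, -0.0857, 0.1162], 0.6)]
scene hook_shank call [([0.537, -0.093, 0.0381], 0.73), ([0.5727, -0.0442, 0.0332], 0.62)]
top jig call [([0.5635, -0.0419, 0.0093], 0.95)]
top jig call [([0.5432, -0.0388, 0.001], 0.97)]
top slot call [([0.5642, -0.0435, 0.0119], 0.74)]
top slot call [([0.5739, -0.0475, 0.0319], 0.76)]
top knob call []
top knob call [([0.5358, -0.0884, 0.1315], 0.66), ([0.5438, -0.0407, 0.0025], 0.5)]
top hook_shank call [([0.5347, -0.0837, 0.12], 0.64)]
top hook_shank call []
top carton_a call [([0.5885, 0.1119, 0.0548], 0.88), ([0.6571, 0.089, 0.0587], 0.83)]
top carton_a call [([0.6593, 0.0918, 0.0035], 0.89), ([0.5913, 0.111, -0.0032], 0.76)]
top frame call [([0.5389, -0.1972, 0.0096], 0.58)]
top frame call [([0.5383, -0.1969, 0.0], 0.53)]
top post call []
top post call it knows: carton, frame, hook_shank, jig, knob, slot
```

View pics/scene1.png

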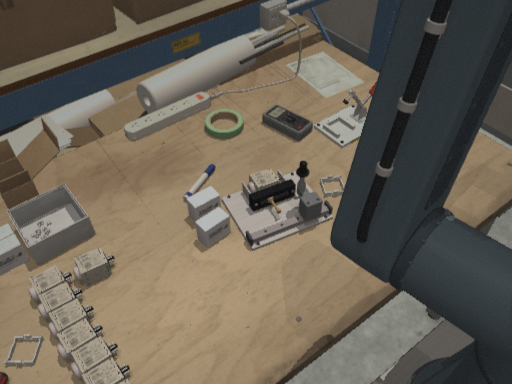

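View pics/top1.png

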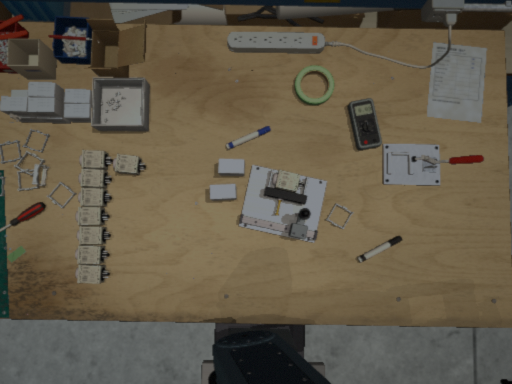

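The scene view shows the jig with the carriage and knob at about (302,170) and the post at about (275,207). The top view shows the plate at about (284,203), the knob at (304,214), brass at (277,207) and the rail from (243,222) to (316,237), so jig yaw is about -11.6°. Next I'll measure the plate and post more precisely.

```bash
cat > h.py <<'E'
from rig import *
import cv2,numpy as np
def ray(p,uv,z):
    K=p["mtx"];V=p["view"];R=V[:3,:3];t=V[:3,3]
    d=np.linalg.inv(K)@[uv[0],uv[1],1];d=R.T@(d*[1,-1,-1]);c=-R.T@t
    return c+d*(z-c[2])/d[2]
def proj(p,X):
    q=p["view"]@[*X,1];q=p["mtx"]@(q[:3]*[1,-1,-1]);return q[:2]/q[2]
def brass(p,uv,r):
    h=cv2.cvtColor(p["color"],cv2.COLOR_RGB2HSV).astype(int)
    m=(h[...,0]>12)&(h[...,0]<32)&(h[...,1]>110)&(h[...,2]>80)
    k=np.zeros_like(m);u,v=map(int,uv);k[v-r:v+r,u-r:u+r]=1
    return np.argwhere(m&k)[:,::-1]
E
python3 - <<'E'
from h import *
p=camera("top")
g=cv2.cvtColor(p["color"],cv2.COLOR_RGB2HSV)
m=((g[...,1]<45)&(g[...,2]>130)).astype(np.uint8);m[:, :236]=0;m[:,330:]=0;m[:160]=0;m[245:]=0
m=cv2.morphologyEx(m,cv2.MORPH_CLOSE,np.ones((5,5)))
n,l,s,c=cv2.connectedComponentsWithStats(m);i=1+s[1:,4].argmax()
pts=np.argwhere(l==i)[:,::-1].astype(float)
w=np.array([ray(p,q,.008)[:2] for q in pts]).astype(np.float32)
print(cv2.minAreaRect(w))
b=brass(p,(277,207),12);print(len(b),b.mean(0),ray(p,b.mean(0),.03)) if len(b) else print("none")
cr=cv2.resize(p["color"][150:250,225:335],None,fx=6,fy=6,interpolation=2)
cv2.imwrite("pics/crop1.png",cr[:,:,::-1])
E
```

```text
((0.5636643171310425, -0.04648754000663757), (0.19927385449409485, 0.16618715226650238), 78.60142517089844)
25 [277.96 206.44] [ 0.55225607 -0.03210264  0.03      ]
```

View pics/crop1.png

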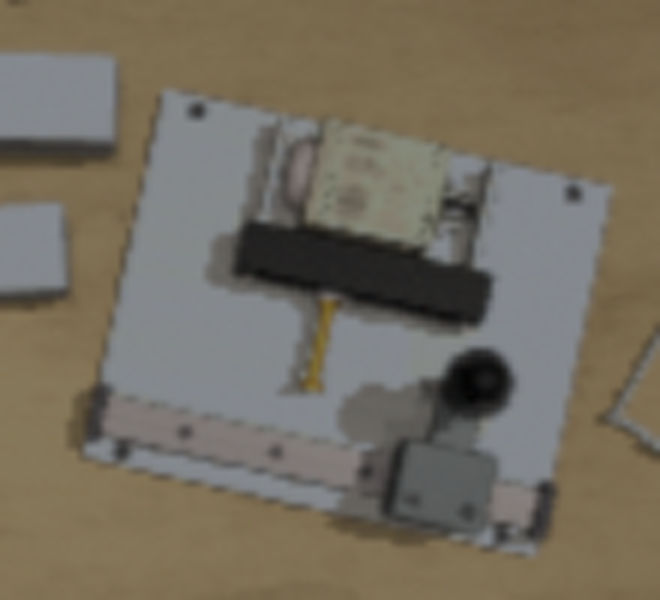

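The crop shows the post at about (318,345), clear of the hook, with the knob at (478,383) and the carriage below it. The plate fit gives yaw -11.4°. The post is roughly 57 mm from the knob along the rail.

Emit:
arm_command --targets '[[[0.0335,-0.0217,0],0,1],[[0.0335,-0.0217,0],0,1],[[0.0335,-0.0217,0],0,1],[[0.0335,-0.0217,0],0,1],[[0.0335,-0.0217,0],0,1],[[0.0335,-0.0217,0],0,1],[[0.0335,-0.0217,0],0,1],[[0.0335,-0.0217,0],0,1],[[0.0335,-0.0217,0],0,1],[[0.0335,-0.0217,0],0,1]]' --newtons 20

```text
time_s: 2.2
eef_pos: [0.4407, -0.2153, 0.239]
eef_rot: [0.0, 0.984, 0.179, 0.0]
contact_force: [0.8, 0.2, 0.0]
gripper_width: 0.0882
finger_force: 0.0
```

Emit:
arm_command --targets '[[[0.0335,-0.0217,0],0,1],[[0.0335,-0.0217,0],0,1],[[0,0,0],0.14,1],[[0,0,0],0.14,1],[[0,0,0],0.14,1],[[0,0,0],0.14,1],[[0,0,0],0,1]]'

```text
time_s: 2.9
eef_pos: [0.4872, -0.1524, 0.2388]
eef_rot: [0.0, 0.995, -0.1, 0.0]
contact_force: [-0.2, 0.4, -0.2]
gripper_width: 0.0883
finger_force: 0.0
```

```bash
cat >> h.py <<'E'
from scipy.spatial.transform import Rotation as Ro
def tool(s=None):
    s=s or observe();q=s["eef_rot"];return np.array(s["eef_pos"]),Ro.from_quat([q[1],q[2],q[3],q[0]]).as_matrix()
U=np.array([np.sin(np.radians(11.4)),np.cos(np.radians(11.4)),0]);X=np.array([U[1],-U[0],0])
E
python3 - <<'E'
from h import *
p=camera("wrist");cv2.imwrite("pics/w1.png",p["color"][:,:,::-1])
s=observe();P,R=tool(s);print(P,R.round(3).tolist(),s["contact_force"])
print("U in tool",R.T@U)
for l in ["knob","slot","hook_shank","jig"]:
    for d in pinpoint(l,p)[:2]:print(l,np.round(d["location"],4),d["confidence"],proj(p,d["location"]))
t=camera("top")
for l in ["knob","slot","jig"]:
    for d in pinpoint(l,t)[:1]:print("top",l,np.round(d["location"],4),d["confidence"])
E
```

```text
[ 0.48719963 -0.15241303  0.23875789] [[0.981, -0.195, 0.0], [-0.195, -0.981, -0.0], [0.0, 0.0, -1.0]] [ 0.30845241 -0.76048876  0.13802736]
U in tool [ 2.82402218e-03 -9.99996012e-01 -5.84905217e-06]
knob [ 0.5326 -0.09    0.1333] 0.82 [181.0503537  154.31088568]
slot [ 0.5738 -0.044   0.0288] 0.94 [159.21203708 115.39577888]
jig [ 0.5417 -0.0449  0.002 ] 0.73 [173.19580129 137.2961481 ]
top knob [ 0.5366 -0.0887  0.1318] 0.58
top slot [ 0.5737 -0.047   0.0332] 0.92
top jig [ 0.5443 -0.0407 -0.0011] 0.73
```

View pics/w1.png

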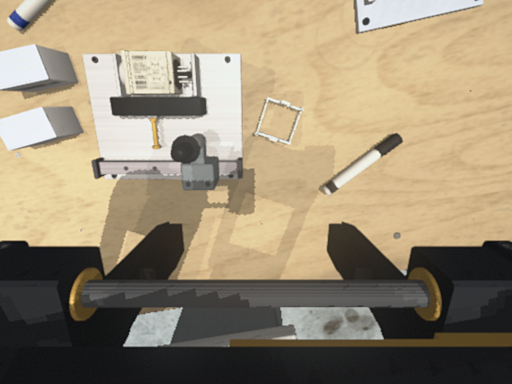

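The wrist view shows the plate, the knob at (185,150), the post at (155,133) and an open path. The tool axes are aligned with the jig (tool x = jig x, tool y = -jig y). I'll move over the knob, descend and grip it.

Emit:
arm_command --targets '[[[0.0172,-0.0363,0],0,1],[[0.0173,-0.0363,0],0,1],[[0,0,0.03],0,1],[[0,0,0.02],0,1],[[0,0,0],0,1]]'

```text
time_s: 3.85
eef_pos: [0.5335, -0.0869, 0.1856]
eef_rot: [-0.001, 0.995, -0.099, -0.003]
contact_force: [-0.1, 0.3, 0.5]
gripper_width: 0.0882
finger_force: 0.0
```

```bash
python3 - <<'E'
from h import *
p=camera("wrist");cv2.imwrite("pics/w2.png",p["color"][:,:,::-1])
P,R=tool();print(P)
for c in (p,camera("scene"),camera("top")):
  for d in pinpoint("knob",c)[:1]:print(np.round(d["location"],4),d["confidence"],"tool",R.T@(np.array(d["location"])-P))
b=brass(p,proj(p,[.552,-.032,.03]),60);print(len(b),b.mean(0) if len(b) else 0)
E
```

```text
[ 0.53445919 -0.08761365  0.18753124]
[ 0.5359 -0.0882  0.131 ] 0.68 tool [0.00170929 0.00032247 0.05652588]
156 [204.67948718 166.26923077]
```

View pics/w2.png

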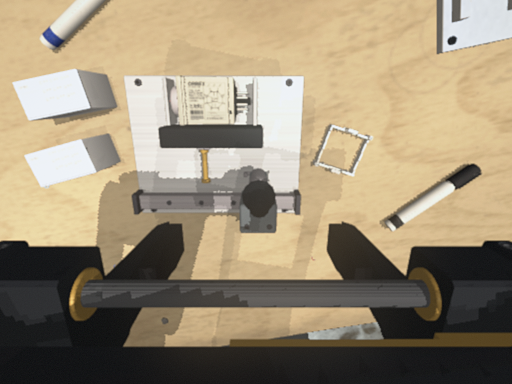

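The knob, at (258,197), is midway between the fingers, and the post is at (205,166). Descending to just above the flange and closing.

Emit:
arm_command --targets '[[[0.001,0,0.025],0,1],[[0,0,0.025],0,1],[[0,0,0.01],0,1],[[0,0,0.005],0,1],[[0,0,0],0,0],[[0,0,0],0,-0.5],[[0,0,0],0,-1],[[0,0,0],0,-1],[[0,0,0],0,-1],[[0,0,0],0,-1]]' --newtons 20

```text
time_s: 5.15
eef_pos: [0.5365, -0.0883, 0.124]
eef_rot: [0.0, 0.995, -0.099, 0.0]
contact_force: [-0.7, -0.1, 0.8]
gripper_width: 0.0423
finger_force: 0.0
```

Emit:
arm_command --targets '[[[0,0,0],0,-1],[[0,0,0],0,-1],[[0,0,0],0,-1],[[0,0,0],0,-1]]'

```text
time_s: 5.55
eef_pos: [0.5363, -0.0884, 0.1237]
eef_rot: [0.0, 0.995, -0.099, -0.0]
contact_force: [-0.9, -0.6, -0.6]
gripper_width: 0.015
finger_force: 20.0
```

```bash
python3 - <<'E'
from h import *
p=camera("wrist");cv2.imwrite("pics/w3.png",p["color"][:,:,::-1])
s=observe();P,R=tool(s);print(P,s["contact_force"],s["gripper_width"],s["finger_force"])
uv=proj(p,[.552,-.032,.03]);b=brass(p,uv,50);print(uv,len(b))
if len(b):
  c=ray(p,b.mean(0),.032);print(b.mean(0),c,"post-tcp along U",(c-P)@U)
E
```

```text
[ 0.53633037 -0.08841098  0.1236986 ] [-0.72846494 -0.41836521  0.59188257] 0.01503402049613482 19.999947948526824
[192.72092762 185.91047563] 244
[192.08196721 185.97540984] [ 0.55257113 -0.03200364  0.032     ] post-tcp along U 0.05850459857674591
```

View pics/w3.png

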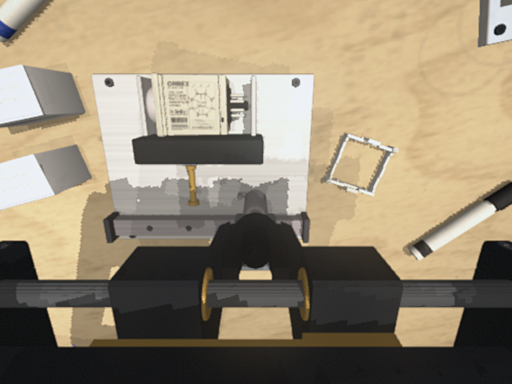

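Grip is on the knob (width 15 mm, 20 N). The post is about 58.5 mm ahead along the rail, seen at (192,186). Pressing down.

Emit:
arm_command --targets '[[[0,0,0.006],0,-1],[[0,0,0.006],0,-1],[[0,0,0.006],0,-1],[[0,0,0.004],0,-1],[[0,0,0],0,-1],[[0,0,0],0,-1]]' --newtons 30

```text
time_s: 6.2
eef_pos: [0.5365, -0.0884, 0.1022]
eef_rot: [0.0, 0.995, -0.099, 0.0]
contact_force: [-3.7, -0.9, 8.5]
gripper_width: 0.0148
finger_force: 30.0
```

Emit:
arm_command --targets '[[[0,0,0.001],0,-1],[[0,0,0.001],0,-1],[[0,0,0],0,-1],[[0,0,0],0,-1]]'

```text
time_s: 6.6
eef_pos: [0.5365, -0.0884, 0.1003]
eef_rot: [0.0, 0.995, -0.099, 0.0]
contact_force: [-4.0, 0.6, 8.5]
gripper_width: 0.0149
finger_force: 30.0
```

Emit:
arm_command --targets '[[[0,0,0.001],0,-1],[[0,0,0],0,-1],[[0,0,0],0,-1]]'

```text
time_s: 6.9
eef_pos: [0.5366, -0.0884, 0.0996]
eef_rot: [0.0, 0.995, -0.099, 0.0]
contact_force: [-4.8, 0.4, 10.2]
gripper_width: 0.0147
finger_force: 30.0
```

Emit:
arm_command --targets '[[[0,0,0.001],0,-1],[[0,0,0],0,-1],[[0,0,0],0,-1]]'

```text
time_s: 7.2
eef_pos: [0.5367, -0.0885, 0.0995]
eef_rot: [0.0, 0.995, -0.099, 0.0]
contact_force: [-7.5, 0.7, 16.4]
gripper_width: 0.0148
finger_force: 30.0
```

At the stop (force jumped to 16 N with no further travel). I'll ease off slightly and slide along the rail.

Emit:
arm_command --targets '[[[0,-0.003,-0.0005],0,-1],[[0,-0.005,0],0,-1],[[0,-0.006,0],0,-1],[[0,-0.006,0],0,-1],[[0,-0.006,0],0,-1],[[0,-0.006,0],0,-1],[[0,-0.006,0],0,-1],[[0,-0.003,0],0,-1],[[0,0,0],0,-1],[[0,0,0],0,-1]]'

```text
time_s: 8.2
eef_pos: [0.5448, -0.0477, 0.0995]
eef_rot: [-0.0, 0.995, -0.099, 0.0]
contact_force: [-5.5, 2.4, 12.4]
gripper_width: 0.0147
finger_force: 30.0
```

```bash
cat > f.py <<'E'
from h import *
p=camera("wrist");P,R=tool()
b=brass(p,proj(p,[.552,-.032,.03]),50)
F=np.array([observe()["contact_force"]])[0];c=ray(p,b.mean(0),.032) if len(b) else P*np.nan
print("tcp",P,"s",P@U,"F.U",F@U,"F.X",F@X,"Fz",F[2],"post gap",(c-P)@U,len(b))
cv2.imwrite("pics/w4.png",cv2.resize(p["color"][100:290,120:380],None,fx=3,fy=3)[:,:,::-1])
E
python3 f.py
```

```text
tcp [ 0.54484812 -0.04778257  0.09953334] s 0.060853350018221314 F.U 1.7529217081353397 F.X -5.621654490989534 Fz 13.781919886344854 post gap 0.017305227079792596 307
```

View pics/w4.png

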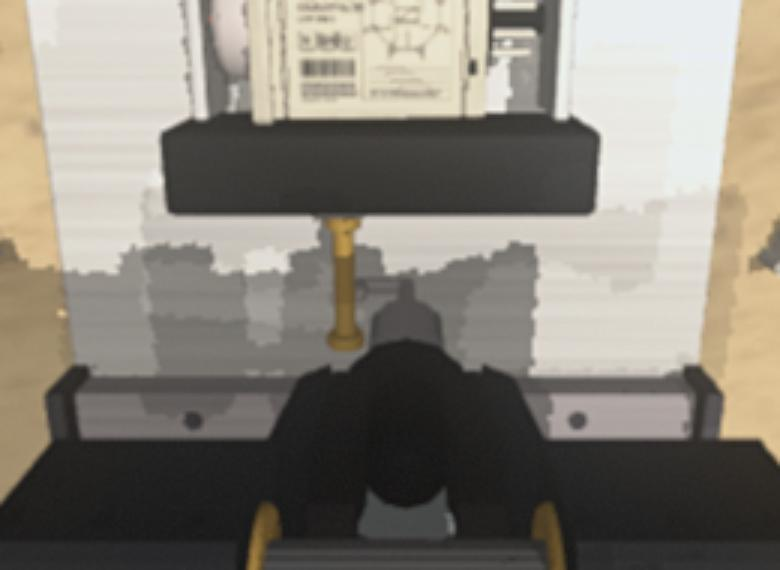

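The hook shows clearly: shank at (407,287), lip at (360,288) and post at (344,285), so the shank is about 18 mm short of the post. I'll advance 8 mm, then feel in small steps.

Emit:
arm_command --targets '[[[0,-0.002,0],0,-1],[[0,-0.002,0],0,-1],[[0,-0.002,0],0,-1],[[0,-0.002,0],0,-1],[[0,0,0],0,-1]]'

```text
time_s: 8.75
eef_pos: [0.5464, -0.0402, 0.0995]
eef_rot: [0.0, 0.995, -0.099, 0.0]
contact_force: [-5.2, 0.8, 13.6]
gripper_width: 0.0152
finger_force: 30.0
```

Emit:
arm_command --targets '[[[0,-0.001,0],0,-1],[[0,-0.001,0],0,-1],[[0,0,0],0,-1],[[0,0,0],0,-1]]'

```text
time_s: 9.15
eef_pos: [0.5467, -0.0384, 0.0995]
eef_rot: [0.0, 0.995, -0.099, 0.0]
contact_force: [-5.0, 0.7, 13.8]
gripper_width: 0.0149
finger_force: 30.0
```

```bash
python3 f.py
```

```text
tcp [ 0.54671742 -0.03841975  0.09951421] s 0.07040094185909848 F.U -1.1762530626284635 F.X -6.154864044334907 Fz 12.37200753193883 post gap 0.008033505600023057 208
```

View pics/w4.png

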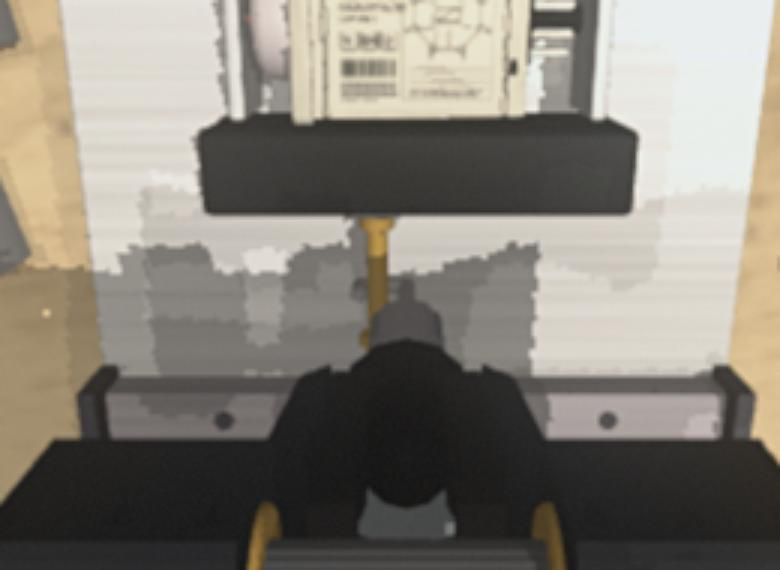

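The hook now straddles the post (lip 357, post 376, shank 405), with the post about 8.5 mm from the shank against an ideal 7 mm. I'll advance 1.5 mm and check.

Emit:
arm_command --targets '[[[0,-0.001,0],0,-1],[[0,-0.0005,0],0,-1],[[0,0,0],0,-1],[[0,0,0],0,-1]]'

```text
time_s: 9.6
eef_pos: [0.547, -0.037, 0.0995]
eef_rot: [0.0, 0.995, -0.099, 0.0]
contact_force: [-6.0, 0.6, 13.4]
gripper_width: 0.015
finger_force: 30.0
```

```bash
python3 f.py
```

```text
tcp [ 0.54702413 -0.03697883  0.09953164] s 0.07187405118443377 F.U -0.6867949324919067 F.X -5.552738569428174 Fz 12.830902097145591 post gap 0.006488467211303178 177
```

View pics/w4.png

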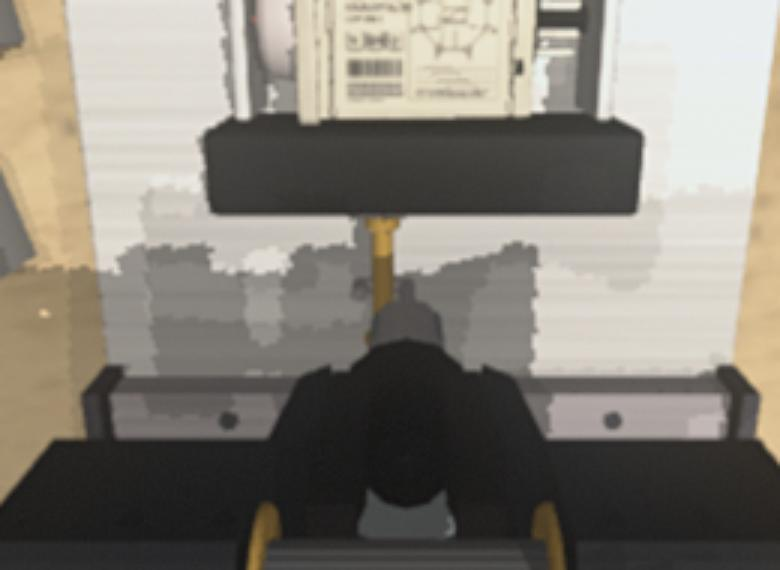

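The post (382) is now midway between lip (360) and shank (405), with no side force. I'll let the plunger up 8 mm under control, then open.

Emit:
arm_command --targets '[[[0,0,-0.002],0,-1],[[0,0,-0.002],0,-1],[[0,0,-0.002],0,-1],[[0,0,-0.002],0,-1],[[0,0,0],0,-1],[[0,0,0],0,-1]]'

```text
time_s: 10.25
eef_pos: [0.5469, -0.0369, 0.1068]
eef_rot: [0.0, 0.995, -0.099, 0.0]
contact_force: [-2.9, 0.1, 7.0]
gripper_width: 0.0147
finger_force: 30.0
```

Emit:
arm_command --targets '[[[0,0,-0.001],0,-1],[[0,0,-0.001],0,-1],[[0,0,0],0,-1],[[0,0,0],0,-1]]'

```text
time_s: 10.65
eef_pos: [0.5468, -0.0369, 0.1086]
eef_rot: [0.0, 0.995, -0.099, 0.0]
contact_force: [-2.8, -1.1, 7.2]
gripper_width: 0.0149
finger_force: 30.0
```

Emit:
arm_command --targets '[[[0,0,0],0,-0.6],[[0,0,0],0,-0.55],[[0,0,0],0,-0.5],[[0,0,0],0,-0.5],[[0,0,0],0,-0.5]]'

```text
time_s: 11.15
eef_pos: [0.5466, -0.0368, 0.108]
eef_rot: [-0.0, 0.995, -0.099, -0.0]
contact_force: [-0.2, 0.2, 0.8]
gripper_width: 0.0219
finger_force: 0.0
```

```bash
python3 f.py; python3 - <<'E'
from h import *
for c in ("scene","wrist"):
  p=camera(c)
  for l in ("knob","hook_shank"):
    for d in pinpoint(l,p)[:1]:print(c,l,np.round(d["location"],4),d["confidence"])
E
```

```text
tcp [ 0.54669726 -0.03679864  0.10806767] s 0.0719860816747015 F.U -0.1964070074578332 F.X 0.2690091989670884 Fz 0.46370070914828315 post gap 0.006344940254622821 177
wrist knob [ 0.5388 -0.0358  0.1209] 0.66
wrist hook_shank [ 0.5481 -0.0354  0.0293] 0.59
```

Force dropped to zero and the knob reads about 0.121 m high (held ≈0.118, missed 0.132). I'll open, retreat and verify.

Emit:
arm_command --targets '[[[0,0,0],0,0],[[0,0,0],0,0],[[0,0,0],0,0],[[0,0,-0.015],0,0],[[0,0,-0.03],0,0],[[0,0,-0.04],0,0],[[-0.02,0,-0.04],0,0],[[-0.04,0,0],0,0],[[-0.04,0,0],0,0],[[0,0,0],0,0]]'

```text
time_s: 12.5
eef_pos: [0.4449, -0.0156, 0.2336]
eef_rot: [-0.0, 0.995, -0.099, -0.001]
contact_force: [-0.3, 0.1, -0.4]
gripper_width: 0.0442
finger_force: 0.0
```

```bash
python3 - <<'E'
from h import *
P,R=tool();print(P)
im=[]
for c in ("scene","wrist","top"):
  p=camera(c)
  for l in ("knob","hook_shank","carton_a","frame"):
    for d in pinpoint(l,p)[:2]:print(c,l,np.round(d["location"],4),d["confidence"])
  u,v=proj(p,[.553,-.035,.06]).astype(int);u=max(u,45);v=max(v,45)
  im.append(cv2.resize(p["color"][v-45:v+45,u-45:u+45],(266,500) if 0 else (266,266),interpolation=2))
cv2.imwrite("pics/end.png",np.hstack(im)[:,:,::-1])
E
```

```text
[ 0.44493773 -0.01564204  0.23363397]
scene knob [ 0.5417 -0.0387  0.0012] 0.43
scene carton_a [0.5876 0.1135 0.0006] 0.94
scene carton_a [ 0.6554  0.0894 -0.0048] 0.57
wrist knob [ 0.5397 -0.0374  0.1199] 0.72
wrist carton_a [ 0.6552  0.0911 -0.0023] 0.63
wrist carton_a [0.5864 0.1179 0.001 ] 0.57
wrist frame [ 0.5322 -0.1948  0.0024] 0.81
top knob [ 0.5465 -0.032   0.1199] 0.63
top hook_shank [ 0.5458 -0.0381  0.0271] 0.62
top carton_a [0.6596 0.0914 0.0026] 0.97
top carton_a [ 0.5928  0.1105 -0.    ] 0.59
top frame [ 0.5361 -0.1965 -0.0013] 0.58
```

View pics/end.png

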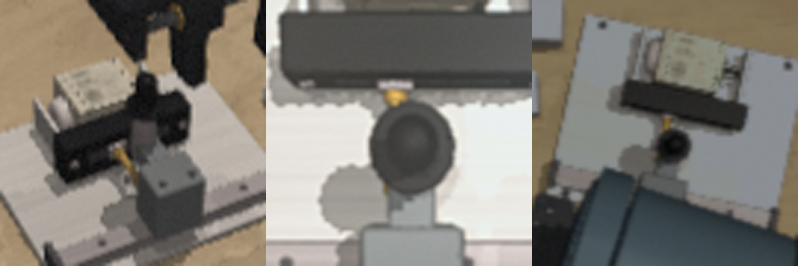

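The final views put the knob at about 0.120 m and the hook foot at about 0.027 m, both down around 12 mm, so the hook is caught. The post is straight, and the cartons and frame haven't moved. Handing in.

```bash
python3 -c "
from rig import *
print(job_done())"
```

```text
the job is handed in; nothing more can be done
None
```

The grabber probe looks caught on the brass post by its own spring, the arm is clear, the cartons and frame read as unmoved, and the job was handed in at about 13 s; no verdict came back.

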